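# Check the warming stone with the surface thermometer

### The job

Pull the warming drawer on the counter fully out to its stop, then take the surface thermometer out of its wooden rest and, holding it upright, press its spring tip lightly on the small steel disc set in the stone inside the drawer, so that the tip is pushed in about half way and not to its end. Finish while still holding it there, tip on the disc and drawer fully out; nothing is put down or let go. Be gentle with the stone and leave the canister, the pepper mill and the mug where they stand.

Things in the scene. Friction and masses are not known exactly. Their poses are not given: they have to be found in the camera images.
- warmer: Cream countertop warming drawer cabinet, fixed to the counter, 300 deep x 270 wide x 130 mm high. Origin: at counter level under the middle of its front face. Its x axis points from the front into the cabinet, z up; the drawer pulls out along its -x, which is roughly towards the robot.
- drawer (a joint): How far the drawer is out, in m: 0 shut, 0.170 fully out at its hard stop. It slides with about 3 N of friction plus 6 N per m/s and stays where it is left. The drawer front is 15 mm thick and reaches 116 mm above the counter; the side walls are 70 mm high and the inside of the steel drawer is 208 mm wide.
- drawer_handle (a point): Middle of the drawer's steel bar handle: a horizontal bar 120 mm long and 11 mm thick, parallel to the drawer front (along the warmer's y), 35 mm in front of the face and 95 mm above the counter. It moves with the drawer and can be pinched from above, one finger behind the bar. Axes as the warmer's.
- mark (a point): Centre of the upper face of the steel disc, 24 mm across, set flush in the pale round stone (120 mm across, 12 mm thick) lying level in the drawer; its top is 42 mm above the counter. The disc is 35 mm off the stone's centre, in any direction; that centre is 87 mm behind the outer face of the drawer front. The stone is all uncovered only when the drawer is fully out; it does not shift.
- probe: Surface thermometer standing loose and upright in the rest. Square black handle 28 x 28 mm, 70 mm tall, display on its top; below it a steel stem 10 mm across, 60 mm long, then a thin spring tip. Origin: centre of the handle's underside (it sits on the rest, 95 mm above the counter); z up along the handle, x and y square to its flat sides. Mass about 130 g.
- tip_end (a point): The very end of the thermometer's round-ended spring tip (7 mm across). With the spring free it lies 80 mm below the probe's origin on its axis, 20 mm past the stem.
- tip (a joint): How far the spring tip is pushed into the stem, in m: 0 free, 0.015 its end stop. It takes 0.8 N to start it and 0.4 N more for each mm: about 3.6 N at half way (7 mm).
- rest: Fixed wooden block 70 x 70 x 95 mm high with a vertical 17 mm hole through its middle, in which the thermometer's stem hangs. It stands to the left or the right of the warming drawer. Origin: centre of its underside, z up.
- canister: Green metal canister, 100 mm across, 110 mm high, loose; a bystander. Origin: centre of its underside, z up.
- mill: Dark wooden pepper mill, 54 mm across, 140 mm high, loose; a bystander. Origin: centre of its underside, z up.
- mug: White mug, 80 mm across, 90 mm high, loose; a bystander. Origin: centre of its underside, z up.
Not all that is in view belongs to the job. There is more than one size of the probe; the job needs the smaller.

How it is judged:
By the outcome, as a careful person would: the job done as asked, in the order asked, and still so for the second after the job is handed in, while the arm keeps its last pose, push and grip.
It also fails if it takes over 59 s, if anything falls off the work surface, if the arm or the gripper's body presses on something with over 40 N, if the wrist force passes 120 N, or if a joint passes its speed limit or range.

### The arm

A 6-joint arm with a two-finger parallel gripper is mounted at the origin on the work surface. World frame = base frame: x ahead of the robot, y to its left, z up, the work surface at z = 0. Lengths are in mm, angles in rad, forces in N, time in s.
With the tool pointing down it reaches from about 275 to 825 mm from the base axis. Payload 5.2 kg.
Tool frame: the origin (TCP) lies midway between the tips of the shut fingers; the grasp point (between the pads) lies 19 mm behind it; z points along the fingers, y is the direction in which the jaws open and shut (so a half turn about z gives the same grasp; the last joint's range is limited). The gripper opens to 93 mm and grips with 3 to 60 N. Pads are 15 mm wide; open, the fingers measure 128 mm over their backs; the gripper's body (75 mm by 188 mm) begins 65 mm behind the grasp point.
Start: joints at [0.916, 0.259, 1.535, -0, 1.348, -0.203], TCP at [240.102, 494.829, 218.653] pointing down, gripper open.
Joint ranges: [-3.14, 3.14], [-0.91, 2.08], [0.19, 2.58], [-1.22, 4.36], [0.22, 2.71], [-3.12, 3.12]. Speed limits (rad/s): [2.57, 2.57, 3.14, 3.14, 3.14, 3.14].

### API

Orientations are given as a unit quaternion [x, y, z, w].
In Python, from rig import arm gives the robot as it stands.
- The arm moves only by the shell command python3 -m creep 'ROWS'. ROWS is JSON, a list of rows, each an object of numbers: "gripper": the opening, from 0 (shut) to 1 (fully open); "dx", "dy", "dz": the shift along the tool's x, y, z in m; "turn": the turn about the tool's z in rad. In form: [{"gripper": .., "dx": .., "dy": .., "dz": .., "turn": ..}, ...]. A call has exactly 8 rows; each row shifts and turns the commanded pose from where the row before left it, along the tool's axes as they then stand; what a row does not reach is not made up. A row lasts 1/12 s, in which the tool goes at most 41.7 mm and 7.16 degrees, less where a joint would pass 70% of its speed; a pose out of reach is approached as far as the arm can. A call is refused whole if a number of a shift passes 0.0417 or a number of a turn 0.125, either way. A call with a gripper value outside its range is refused whole. The fingers move at their own pace and stop on an object; the grip force is fixed at half the most. Time passes only in rows, so rows that do not move let the fingers close, or fill a call up. It gives the time, the measured TCP pose, the force and the opening at its end, in the units of the state.
- arm.get_state(): the state, without advancing time (a new reading comes with each control period).
- arm.grab_frame(name): name is "scene" or "top" or "wrist"; returns a dict with "frame" (420x560x3 uint8, blue, green, red), "range_z" (420x560 float32, mm along the optical axis (not along the pixel's ray), 0 where there is no reading), "K" (3x3 intrinsics, pixels), "T" (4x4, takes a point from camera to world coordinates). Camera axes: x right, y up, looking along -z (the intrinsics and any distortion apply to the point x, -y, -z); pixel columns grow to the right and rows downward; lengths in mm; the calibration is good to about 2 mm. A picture is of the moment at which its call begins.
- arm.sign_off(): hands the job in, once; it reports no verdict.
Trained networks look in a picture, given as the dict that the camera call returned (one of the last four; its "shot" number tells which), for a name from the list of things; names that differ only in an ending like _2 or _b are one class to them, and where a whole thing is asked for, a point or a joint stands for the part that bears it (a point fixed in the world has none). Each returns a list of dicts, best first, with "score" (0 to 1); they miss things now and then, are a little off and sometimes report something else, mostly with a low value. They report only what shows in the picture. A call takes as long as a camera call. They do not tell look-alikes from the thing itself.
- arm.spot_in(picture, label): "location" ([x, y, z] in mm, in world coordinates, good to about 4 mm: the middle of the surface that is visible of it).
- arm.cut_out(picture, label): "region" (420x560 bool, what is visible of it).
The state is a dict: "time_s": time; "qpos": joint angles; "joint_vel": joint speeds; "effort": joint torques, N m; "ee_pos": TCP position; "tool_rot": TCP orientation; "wrist_force": force on the tool from outside, world axes, zero at the start; "wrist_torque": the same for the moment, N m; "finger_gap": finger opening in mm.
Only numpy, scipy, OpenCV 4.12 (cv2) and the standard library are available. Lean on these libraries where they do the work, as an engineer would, in place of code of your own. Each camera call takes 0.05 s, during which the arm holds its last target. There are 200 camera calls.

## Working session

There is one attempt and no reset: what is moved stays moved. The work goes in short steps, Python scripts to look and compute and a shell command to move; the robot and the scene stay as the last step left them, time stands still between calls to the robot, and variables do not carry over. Pictures are saved under pics/ and viewed, about 8 in all and at most 12, crops included, and the job is handed in when it is done.

```bash
ls; mkdir -p pics
cat > h.py <<'E'
import numpy as np, cv2
from rig import arm
def px2w(p,u,v,z=None):
    K,T=p["K"],p["T"]; z=p["range_z"][int(v),int(u)] if z is None else z
    return (T@np.array([(u-K[0,2])/K[0,0]*z,-(v-K[1,2])/K[1,1]*z,-z,1]))[:3]
def cloud(p,m):
    v,u=np.nonzero(m&(p["range_z"]>0)); K,T=p["K"],p["T"]; z=p["range_z"][v,u]
    return (T@np.array([(u-K[0,2])/K[0,0]*z,-(v-K[1,2])/K[1,1]*z,-z,np.ones_like(z)]))[:3].T
E
python3 - <<'E'
from h import *
s=arm.get_state();print({k:np.round(v,3).tolist() for k,v in s.items()})
ims=[]
for n in["scene","top"]:
    p=arm.grab_frame(n);ims.append(p["frame"]);print(n,p["K"].round(1).tolist(),p["T"].round(2).tolist(),[k for k in p])
    for l in["warmer","drawer","drawer_handle","mark","probe","rest","canister","mill","mug"]:
        print(l,[(round(d["score"],2),np.round(d["location"]).tolist()) for d in arm.spot_in(p,l)][:4])
for n,i in zip("ab",ims): cv2.imwrite(f"pics/{n}.png",i)
E
```

```text
pics
{'time_s': 0.0, 'qpos': [0.916, 0.259, 1.536, -0.0, 1.348, -0.203], 'joint_vel': [-0.001, 0.0, -0.0, 0.0, 0.001, 0.001], 'effort': [0.001, -43.73, -28.401, 0.072, 0.041, -0.0], 'ee_pos': [239.776, 494.399, 217.82], 'tool_rot': [0.224, 0.975, -0.001, -0.0], 'wrist_force': [-0.527, -0.205, -0.476], 'wrist_torque': [-0.001, -0.018, -0.005], 'finger_gap': 93.275}
scene [[521.9, 0.0, 277.7], [0.0, 521.9, 204.2], [0.0, 0.0, 1.0]] [[-0.07, -0.59, 0.81, 1595.48], [1.0, -0.05, 0.06, 84.72], [0.01, 0.81, 0.59, 852.34], [0.0, 0.0, 0.0, 1.0]] ['frame', 'range_z', 'K', 'T', 'shot']
warmer [(0.7, [890.0, 64.0, 132.0])]
drawer [(0.76, [614.0, 30.0, 110.0])]
drawer_handle [(0.97, [618.0, 28.0, 112.0])]
mark []
probe [(0.68, [462.0, -306.0, 144.0]), (0.65, [346.0, -272.0, 151.0])]
rest [(0.76, [486.0, -301.0, 65.0])]
canister [(0.59, [504.0, 321.0, 90.0])]
mill [(0.64, [623.0, -338.0, 72.0])]
mug [(0.81, [670.0, 318.0, 58.0])]
top [[413.3, 0.0, 281.7], [0.0, 413.3, 216.2], [0.0, 0.0, 1.0]] [[-0.0, 0.98, -0.2, 382.84], [-1.0, -0.0, 0.0, 3.95], [0.0, 0.2, 0.98, 1065.12], [0.0, 0.0, 0.0, 1.0]] ['frame', 'range_z', 'K', 'T', 'shot']
warmer [(0.67, [760.0, 53.0, 131.0])]
drawer [(0.71, [619.0, 32.0, 72.0])]
drawer_handle [(0.84, [626.0, 31.0, 71.0])]
mark [(0.84, [665.0, 39.0, 43.0])]
probe [(0.73, [332.0, -269.0, 200.0]), (0.7, [449.0, -298.0, 168.0])]
rest [(0.92, [441.0, -287.0, 98.0])]
canister [(0.91, [467.0, 317.0, 110.0])]
mill [(0.87, [600.0, -334.0, 101.0])]
mug [(0.92, [646.0, 320.0, 42.0])]
```

View pics/a.png

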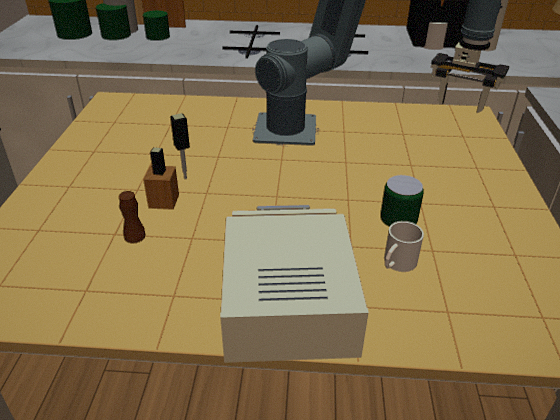

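View pics/b.png

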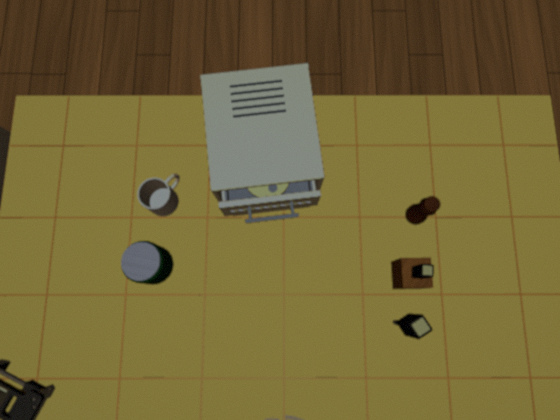

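The scene view (from behind the warmer) shows the drawer slightly open, with the handle at (284,207). The small probe is in the rest at (158,160), and a larger look-alike is at (180,130). In the top view the handle is at (272,217), the disc at (272,187), the rest and probe at (415,272), and the big look-alike at (418,325).

```bash
cat > m.py <<'E'
from h import *
def rect(P,name):
    if len(P)<5: print(name,len(P));return
    (c,s,a)=cv2.minAreaRect(P[:,:2].astype(np.float32));print(name,len(P),np.round(c,1),np.round(s,1),round(a,1),"z",np.percentile(P[:,2],[5,50,95]).round(1))
E
python3 - <<'E'
from m import *
p=arm.grab_frame("top"); q=arm.grab_frame("scene")
for n,p in(("top",p),("scene",q)):
    C=cloud(p,np.ones((420,560),bool))
    def box(x0,x1,y0,y1,z0,z1): return C[(C[:,0]>x0)&(C[:,0]<x1)&(C[:,1]>y0)&(C[:,1]<y1)&(C[:,2]>z0)&(C[:,2]<z1)]
    print(n)
    rect(box(550,1100,-200,300,125,138),"warmer top")
    rect(box(500,680,-120,200,109,122),"drawer front top")
    rect(box(500,680,-120,200,80,107),"handle")
    rect(box(400,500,-340,-240,158,172),"probe top")
    rect(box(380,520,-380,-220,88,101),"rest top")
    rect(box(280,400,-330,-200,180,240),"big top")
    rect(box(550,680,-380,-280,30,160),"mill")
    for d in arm.cut_out(p,"probe")[:2]: rect(cloud(p,d["region"]),"probe cut")
    for d in arm.cut_out(p,"drawer_handle")[:1]: rect(cloud(p,d["region"]),"handle cut")
E
```

```text
top
warmer top 12945 [801.7  53.7] [302.8 270.1] 6.9 z [127.5 130.4 133.2]
drawer front top 717 [633.3  32.7] [ 41.3 265.4] 7.0 z [111.3 115.9 119.2]
handle 600 [617.2  31.7] [ 89.3 267.6] 6.8 z [ 82.9  98.3 104.4]
probe top 174 [ 448.9 -311.5] [28.5 28.1] 82.1 z [161.3 165.4 168.5]
rest top 648 [ 449.  -312.1] [72.  67.7] 89.9 z [92.1 95.5 98.5]
big top 431 [ 332.6 -276.1] [38.6 38.3] 29.5 z [186.3 203.4 206.8]
mill 536 [ 602.7 -345.4] [47.1 42. ] 69.6 z [ 34.9 109.6 137.1]
probe cut 663 [ 332.7 -311.2] [118.3  48.1] 89.4 z [111.2 201.  206.5]
probe cut 284 [ 448.4 -311.6] [28.7 28. ] 83.2 z [105.8 162.9 168. ]
handle cut 2845 [624.8  40. ] [106.3 258.1] 6.8 z [ 26.9  72.  117.5]
scene
warmer top 13564 [800.   53.3] [304.8 270. ] 7.0 z [128.7 131.1 133.3]
drawer front top 582 [620.7  31.7] [ 20.  242.7] 7.5 z [111.2 116.2 119.1]
handle 232 [580.7  26.5] [ 18.8 129.5] 6.8 z [ 94.1  99.5 103.1]
probe top 87 [ 449.9 -311.1] [27.2 31.1] 85.1 z [159.6 165.4 169.3]
rest top 354 [ 447.1 -312.7] [78.4 71.7] 0.4 z [89.8 96.  99.5]
big top 212 [ 334.2 -276.9] [44.6 38.8] 30.2 z [182.5 199.8 207.6]
mill 731 [ 610.7 -346.5] [45.5 43.4] 80.9 z [ 34.2  92.1 136.1]
probe cut 282 [ 453.5 -311.3] [27.1 30.1] 88.5 z [105.3 140.2 167.7]
probe cut 666 [ 199.7 -321.8] [331.   43.6] 18.4 z [ 32.1 152.1 205.6]
handle cut 821 [541.2  32.1] [196.  248.7] 1.9 z [ 95.9 115.2 118.9]
```

```bash
python3 -m creep '[{"gripper":0.25,"turn":0.125},{"gripper":0.25,"turn":0.125},{"gripper":0.25,"turn":0.125},{"gripper":0.25,"turn":0.125},{"gripper":0.25,"turn":0.125},{"gripper":0.25,"turn":0.125},{"gripper":0.25,"turn":0.124},{"gripper":0.25,"turn":0.124}]'
python3 -m creep '[{"gripper":0.25,"dx":-0.0316,"dy":0.0176},{"gripper":0.25,"dx":-0.0316,"dy":0.0176},{"gripper":0.25,"dx":-0.0316,"dy":0.0176},{"gripper":0.25,"dx":-0.0316,"dy":0.0176},{"gripper":0.25,"dx":-0.0316,"dy":0.0176},{"gripper":0.25,"dx":-0.0316,"dy":0.0176},{"gripper":0.25,"dx":-0.0316,"dy":0.0176},{"gripper":0.25,"dx":-0.0316,"dy":0.0176}]'
```

```text
$[0]: bad value
$[0]: bad value
```

```bash
python3 -m creep '[{"gripper":0.25,"dx":0,"dy":0,"dz":0,"turn":0.125},{"gripper":0.25,"dx":0,"dy":0,"dz":0,"turn":0.125},{"gripper":0.25,"dx":0,"dy":0,"dz":0,"turn":0.125},{"gripper":0.25,"dx":0,"dy":0,"dz":0,"turn":0.125},{"gripper":0.25,"dx":0,"dy":0,"dz":0,"turn":0.125},{"gripper":0.25,"dx":0,"dy":0,"dz":0,"turn":0.125},{"gripper":0.25,"dx":0,"dy":0,"dz":0,"turn":0.124},{"gripper":0.25,"dx":0,"dy":0,"dz":0,"turn":0.124}]'
python3 -m creep '[{"gripper":0.25,"dx":-0.0316,"dy":0.0176,"dz":0,"turn":0},{"gripper":0.25,"dx":-0.0316,"dy":0.0176,"dz":0,"turn":0},{"gripper":0.25,"dx":-0.0316,"dy":0.0176,"dz":0,"turn":0},{"gripper":0.25,"dx":-0.0316,"dy":0.0176,"dz":0,"turn":0},{"gripper":0.25,"dx":-0.0316,"dy":0.0176,"dz":0,"turn":0},{"gripper":0.25,"dx":-0.0316,"dy":0.0176,"dz":0,"turn":0},{"gripper":0.25,"dx":-0.0316,"dy":0.0176,"dz":0,"turn":0},{"gripper":0.25,"dx":-0.0316,"dy":0.0176,"dz":0,"turn":0}]'
```

```text
time_s: 1.97
ee_pos: [240.1, 494.8, 218.7]
tool_rot: [0.665, 0.747, -0.0, 0.0]
wrist_force: [-0.2, -0.5, -0.0]
finger_gap: 44.1
time_s: 2.63
ee_pos: [411.1, 259.3, 218.9]
tool_rot: [0.663, 0.749, 0.0, 0.0]
wrist_force: [0.8, 0.1, 0.1]
finger_gap: 23.3
```

```bash
python3 -m creep '[{"gripper":0.25,"dx":-0.0314,"dy":0.0176,"dz":0,"turn":0},{"gripper":0.25,"dx":-0.0314,"dy":0.0176,"dz":0,"turn":0},{"gripper":0.25,"dx":-0.0314,"dy":0.0176,"dz":0,"turn":0},{"gripper":0.25,"dx":-0.0314,"dy":0.0176,"dz":0,"turn":0},{"gripper":0.25,"dx":-0.0314,"dy":0.0176,"dz":0,"turn":0},{"gripper":0.25,"dx":-0.0314,"dy":0.0176,"dz":0,"turn":0},{"gripper":0.25,"dx":-0.0314,"dy":0.0176,"dz":0,"turn":0},{"gripper":0.25,"dx":-0.0314,"dy":0.0176,"dz":0,"turn":0}]'
cat >> m.py <<'E'
def tool(P):
    from scipy.spatial.transform import Rotation as R
    s=arm.get_state(); return R.from_quat(s["tool_rot"]).inv().apply(P-np.array(s["ee_pos"]))
E
python3 - <<'E'
from m import *
p=arm.grab_frame("wrist");cv2.imwrite("pics/c.png",p["frame"])
C=cloud(p,np.ones((420,560),bool))
f=C[(C[:,2]>85)&(C[:,2]<106)&(abs(C[:,0]-590)<60)]
rect(f,"h"); t=tool(f)
for lo in range(-45,40,5):
    m=(t[:,1]>=lo)&(t[:,1]<lo+5); print(lo,m.sum(), t[m].mean(0).round() if m.any() else '',np.ptp(t[m,0]).round() if m.any() else '')
E
```

```text
time_s: 3.3
ee_pos: [581.3, 26.8, 218.7]
tool_rot: [0.663, 0.748, 0.0, 0.0]
wrist_force: [-0.2, 0.2, -0.2]
finger_gap: 23.2
h 3479 [597.2  69.7] [212.   67.4] 80.6 z [ 90.1  98.7 101.8]
-45 0  
-40 0  
-35 0  
-30 0  
-25 0  
-20 0  
-15 299 [ 13. -11. 121.] 125.0
-10 936 [ 12.  -7. 119.] 130.0
-5 915 [ 13.  -3. 120.] 129.0
0 113 [ 12.   3. 121.] 108.0
5 124 [ 16.   8. 120.] 108.0
10 112 [ 11.  13. 121.] 108.0
15 87 [ 40.  17. 120.] 108.0
20 62 [ 60.  23. 120.] 7.0
25 659 [ 57.  29. 122.] 163.0
30 0  
35 0
```

View pics/c.png

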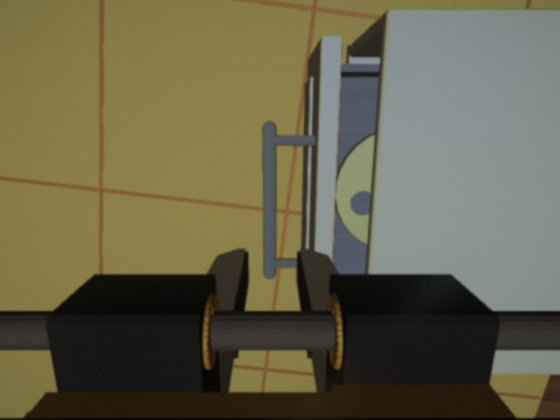

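The wrist view shows the bar at columns 263–276, rows 122–278. It lies about 5–6 mm towards −y of the tool centre and is clear of the fingers, so I shift and descend.

```bash
python3 -m creep '[{"gripper":0.25,"dx":0.005,"dy":-0.005,"dz":0.01,"turn":0},{"gripper":0.25,"dx":0,"dy":0,"dz":0.02,"turn":0},{"gripper":0.25,"dx":0,"dy":0,"dz":0.02,"turn":0},{"gripper":0.25,"dx":0,"dy":0,"dz":0.02,"turn":0},{"gripper":0.25,"dx":0,"dy":0,"dz":0.02,"turn":0},{"gripper":0.25,"dx":0,"dy":0,"dz":0.02,"turn":0},{"gripper":0.25,"dx":0,"dy":0,"dz":0.015,"turn":0},{"gripper":0.25,"dx":0,"dy":0,"dz":0.013,"turn":0}]'
python3 -m creep '[{"gripper":0,"dx":0,"dy":0,"dz":0,"turn":0},{"gripper":0,"dx":0,"dy":0,"dz":0,"turn":0},{"gripper":0,"dx":0,"dy":0,"dz":0,"turn":0},{"gripper":0,"dx":0,"dy":0,"dz":0,"turn":0},{"gripper":0,"dx":0,"dy":0,"dz":0,"turn":0},{"gripper":0,"dx":0,"dy":0,"dz":0,"turn":0},{"gripper":0,"dx":0,"dy":0,"dz":0,"turn":0},{"gripper":0,"dx":0,"dy":0,"dz":0,"turn":0}]'
```

```text
time_s: 4.02
ee_pos: [574.2, 33.1, 79.2]
tool_rot: [0.663, 0.749, -0.0, -0.001]
wrist_force: [-0.4, -0.3, 0.1]
finger_gap: 23.2
time_s: 4.68
ee_pos: [575.3, 32.9, 81.1]
tool_rot: [0.663, 0.749, 0.0, 0.0]
wrist_force: [2.6, 0.9, -4.5]
finger_gap: 9.6
```

```bash
python3 -m creep '[{"gripper":0,"dx":0,"dy":-0.005,"dz":0,"turn":0},{"gripper":0,"dx":0,"dy":-0.01,"dz":0,"turn":0},{"gripper":0,"dx":0,"dy":-0.018,"dz":0,"turn":0},{"gripper":0,"dx":0,"dy":-0.018,"dz":0,"turn":0},{"gripper":0,"dx":0,"dy":-0.018,"dz":0,"turn":0},{"gripper":0,"dx":0,"dy":-0.018,"dz":0,"turn":0},{"gripper":0,"dx":0,"dy":-0.018,"dz":0,"turn":0},{"gripper":0,"dx":0,"dy":-0.012,"dz":0,"turn":0}]'
```

```text
time_s: 5.35
ee_pos: [457.4, 18.7, 81.1]
tool_rot: [0.663, 0.749, -0.0, 0.0]
wrist_force: [3.6, 0.9, -6.3]
finger_gap: 10.1
```

```bash
python3 -m creep '[{"gripper":0,"dx":0,"dy":-0.003,"dz":0,"turn":0},{"gripper":0,"dx":0,"dy":-0.003,"dz":0,"turn":0},{"gripper":0,"dx":0,"dy":-0.003,"dz":0,"turn":0},{"gripper":0,"dx":0,"dy":-0.002,"dz":0,"turn":0},{"gripper":0,"dx":0,"dy":-0.001,"dz":0,"turn":0},{"gripper":0,"dx":0,"dy":0,"dz":0,"turn":0},{"gripper":0,"dx":0,"dy":0,"dz":0,"turn":0},{"gripper":0,"dx":0,"dy":0,"dz":0,"turn":0}]'
```

```text
time_s: 6.02
ee_pos: [448.2, 17.6, 81.0]
tool_rot: [0.663, 0.749, 0.001, 0.001]
wrist_force: [3.7, 2.9, -2.2]
finger_gap: 9.9
```

```bash
python3 -m creep '[{"gripper":0,"dx":0,"dy":-0.0015,"dz":0,"turn":0},{"gripper":0,"dx":0,"dy":-0.0015,"dz":0,"turn":0},{"gripper":0,"dx":0,"dy":-0.0015,"dz":0,"turn":0},{"gripper":0,"dx":0,"dy":-0.0015,"dz":0,"turn":0},{"gripper":0,"dx":0,"dy":-0.0015,"dz":0,"turn":0},{"gripper":0,"dx":0,"dy":0,"dz":0,"turn":0},{"gripper":0,"dx":0,"dy":0,"dz":0,"turn":0},{"gripper":0,"dx":0,"dy":0,"dz":0,"turn":0}]'
```

```text
time_s: 6.68
ee_pos: [448.3, 17.4, 81.2]
tool_rot: [0.664, 0.748, 0.006, 0.005]
wrist_force: [27.7, 11.4, -27.4]
finger_gap: 10.0
```

```bash
python3 -m creep '[{"gripper":0,"dx":0,"dy":0.003,"dz":0,"turn":0},{"gripper":0,"dx":0,"dy":0.003,"dz":0,"turn":0},{"gripper":0.25,"dx":0,"dy":0.001,"dz":0,"turn":0},{"gripper":0.25,"dx":0,"dy":0,"dz":0,"turn":0},{"gripper":0.25,"dx":0,"dy":0,"dz":0,"turn":0},{"gripper":0.25,"dx":0,"dy":0,"dz":0,"turn":0},{"gripper":0.25,"dx":0,"dy":0,"dz":-0.01,"turn":0},{"gripper":0.25,"dx":0,"dy":0,"dz":-0.02,"turn":0}]'
python3 -m creep '[{"gripper":0.25,"dx":0,"dy":0,"dz":-0.035,"turn":0},{"gripper":0.25,"dx":0,"dy":0,"dz":-0.035,"turn":0},{"gripper":0.25,"dx":0,"dy":0,"dz":-0.035,"turn":0},{"gripper":0.25,"dx":0,"dy":0,"dz":-0.035,"turn":0},{"gripper":0.25,"dx":0,"dy":0,"dz":-0.03,"turn":0},{"gripper":0.25,"dx":0,"dy":0,"dz":-0.02,"turn":0},{"gripper":0.6,"dx":0,"dy":0,"dz":0,"turn":0},{"gripper":0.6,"dx":0,"dy":0,"dz":0,"turn":0}]'
cat > look.py <<'E'
from m import *
def disc(p,show=False):
    for l in arm.spot_in(p,"mark")[:2]: print("spot",round(l["score"],2),np.round(l["location"],1))
    for d in arm.cut_out(p,"mark")[:1]:
        m=d["region"]; 
        if m.sum()<20: continue
        c=max(cv2.findContours(m.astype(np.uint8),0,1)[0],key=len); 
        v,u=np.nonzero(m); z=np.median(p["range_z"][m]); print("cut",round(d["score"],2),m.sum(),u.mean().round(1),v.mean().round(1),px2w(p,u.mean(),v.mean(),z).round(1)); rect(cloud(p,m),"disc")
E
python3 - <<'E'
from look import *
for n in("wrist","top","scene"):
    p=arm.grab_frame(n); print(n); disc(p); cv2.imwrite(f"pics/d_{n}.png",p["frame"])
    C=cloud(p,np.ones((420,560),bool))
    b=C[(C[:,0]>400)&(C[:,0]<640)&(abs(C[:,1]-15)<160)]
    rect(b[(b[:,2]>110)&(b[:,2]<120)],"front top"); rect(b[(b[:,2]>88)&(b[:,2]<103)&(b[:,0]<470)],"bar")
E
```

```text
time_s: 7.35
ee_pos: [444.0, 17.4, 109.2]
tool_rot: [0.663, 0.748, -0.002, -0.002]
wrist_force: [0.5, 0.5, 0.3]
finger_gap: 23.3
time_s: 8.02
ee_pos: [446.5, 17.0, 301.6]
tool_rot: [0.663, 0.748, 0.0, 0.001]
wrist_force: [0.7, 0.4, -0.9]
finger_gap: 32.2
wrist
spot 0.63 [570.   29.2  43.2]
cut 0.85 8020 376.6 180.5 [568.7  30.3  41.7]
disc 7980 [569.6  28.1] [118.7 118.1] 7.2 z [40.2 41.7 43. ]
front top 3117 [511.8  65.2] [307.7 142.5] 61.6 z [113.5 115.5 116.8]
bar 1569 [453.3  43.5] [188.2  33.3] 90.0 z [ 96.   98.9 100.8]
top
front top 0
bar 0
scene
spot 0.56 [526.1  21.4  38.7]
cut 0.73 171 280.7 212.7 [528.3  18.6  43.4]
disc 170 [526.   18.5] [32.3 87.7] 10.5 z [40.9 43.4 46.4]
front top 506 [491.2  15. ] [ 24.7 242. ] 8.1 z [110.8 116.1 119. ]
bar 129 [451.2  10.8] [ 14.9 126. ] 6.4 z [ 96.3 100.5 102.7]
```

View pics/d_top.png

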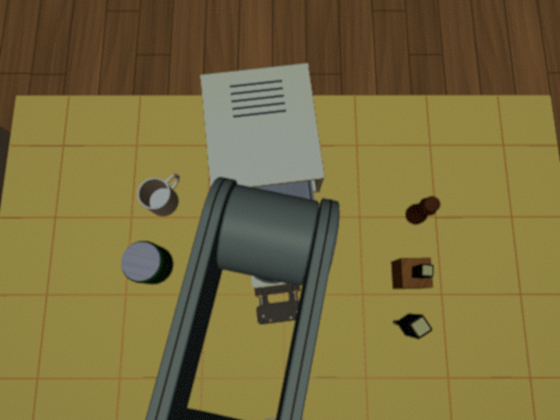

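The top view is blocked by the arm, though the bystanders are unmoved and the drawer is out. The wrist picture has the stone in view around (377,180).

Run:
```python
from look import *
p=arm.grab_frame("wrist"); m=arm.cut_out(p,"mark")[0]["region"]
f=cv2.cvtColor(p["frame"],cv2.COLOR_BGR2HSV)
c=max(cv2.findContours(m.astype(np.uint8),0,1)[0],key=cv2.contourArea); hull=np.zeros(m.shape,np.uint8); cv2.drawContours(hull,[cv2.convexHull(c)],-1,1,-1)
print("stone ell",cv2.fitEllipse(c)); e=cv2.fitEllipse(c)
z=np.median(p["range_z"][m]); print("stone",px2w(p,*e[0],z))
d=((hull>0)&(f[...,1]<90)).astype(np.uint8); d=cv2.morphologyEx(d,cv2.MORPH_OPEN,np.ones((3,3)))
n,_,st,ce=cv2.connectedComponentsWithStats(d)
for i in range(1,n):
    if st[i,4]>30: print(st[i],ce[i],px2w(p,*ce[i],z))
cv2.imwrite("pics/e.png",p["frame"])
```

```text
stone ell ((377.9943542480469, 181.54214477539062), (97.87294006347656, 105.08071899414062), 58.56010437011719)
stone [568.72868597  30.13483666  41.60508737]
[ 326  132  104  101 8306] [377.9340236  181.52419937] [568.65625093  30.14644029  41.59983176]
```

View pics/e.png

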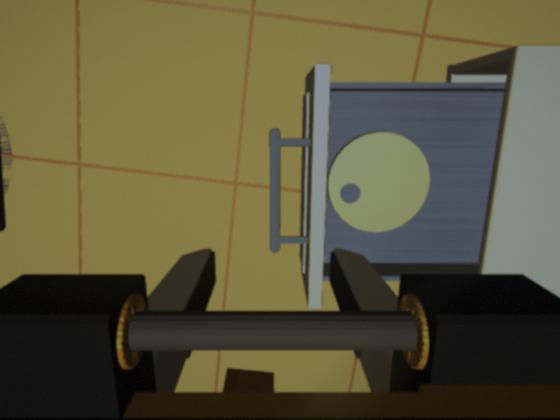

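```bash
python3 -m creep '[{"gripper":0.6,"dx":-0.0408,"dy":-0.0046,"dz":0,"turn":0},{"gripper":0.6,"dx":-0.0408,"dy":-0.0046,"dz":0,"turn":0},{"gripper":0.6,"dx":-0.0408,"dy":-0.0046,"dz":0,"turn":0},{"gripper":0.6,"dx":-0.0408,"dy":-0.0046,"dz":0,"turn":0},{"gripper":0.6,"dx":-0.0408,"dy":-0.0046,"dz":0,"turn":0},{"gripper":0.6,"dx":-0.0408,"dy":-0.0046,"dz":0,"turn":0},{"gripper":0.6,"dx":-0.0408,"dy":-0.0046,"dz":0,"turn":0},{"gripper":0.6,"dx":-0.0408,"dy":-0.0046,"dz":0,"turn":0}]'
python3 -m creep '[{"gripper":0.6,"dx":0,"dy":0,"dz":0,"turn":-0.12},{"gripper":0.6,"dx":0,"dy":0,"dz":0,"turn":-0.12},{"gripper":0.6,"dx":0,"dy":0,"dz":0,"turn":-0.12},{"gripper":0.6,"dx":0,"dy":0,"dz":0,"turn":-0.12},{"gripper":0.6,"dx":0,"dy":0,"dz":0,"turn":-0.12},{"gripper":0.6,"dx":0,"dy":0,"dz":0,"turn":-0.12},{"gripper":0.6,"dx":0,"dy":0,"dz":0,"turn":-0.12},{"gripper":0.6,"dx":0,"dy":0,"dz":0,"turn":-0.12}]'
python3 -m creep '[{"gripper":0.6,"dx":0,"dy":0,"dz":0,"turn":-0.122},{"gripper":0.6,"dx":0,"dy":0,"dz":0,"turn":-0.122},{"gripper":0.6,"dx":0,"dy":0,"dz":0,"turn":-0.122},{"gripper":0.6,"dx":0,"dy":0,"dz":0.02,"turn":0},{"gripper":0.6,"dx":0,"dy":0,"dz":0.02,"turn":0},{"gripper":0.6,"dx":0,"dy":0,"dz":0.02,"turn":0},{"gripper":0.6,"dx":0,"dy":0,"dz":0,"turn":0},{"gripper":0.6,"dx":0,"dy":0,"dz":0,"turn":0}]'
python3 - <<'E'
from look import *
for n in("top","scene","wrist"):
    p=arm.grab_frame(n); print(n); cv2.imwrite(f"pics/f_{n}.png",p["frame"])
    C=cloud(p,np.ones((420,560),bool))
    def box(x0,x1,y0,y1,z0,z1): return C[(C[:,0]>x0)&(C[:,0]<x1)&(C[:,1]>y0)&(C[:,1]<y1)&(C[:,2]>z0)&(C[:,2]<z1)]
    rect(box(420,480,-345,-280,155,175),"probe top"); rect(box(400,500,-350,-270,90,100),"rest top")
    if n!="wrist":
        rect(box(420,500,-130,150,90,104),"bar"); rect(box(440,520,-130,150,110,122),"front top")
        disc(p)
        g=p["frame"].astype(int)
        s=box(500,640,-80,130,35,50); rect(s,"stone+")
E
```

```text
time_s: 9.23
ee_pos: [448.8, -313.3, 300.6]
tool_rot: [0.663, 0.748, 0.0, 0.0]
wrist_force: [1.3, 0.1, 0.3]
finger_gap: 55.9
time_s: 9.9
ee_pos: [449.2, -311.2, 300.5]
tool_rot: [0.24, 0.971, 0.0, -0.0]
wrist_force: [0.0, 0.1, 0.2]
finger_gap: 55.9
time_s: 10.57
ee_pos: [448.8, -310.8, 239.9]
tool_rot: [0.062, 0.998, 0.001, -0.001]
wrist_force: [-0.7, 0.0, -0.3]
finger_gap: 55.5
top
probe top 0
rest top 449 [ 449. -312.] [71.3 67.7] 89.9 z [92.4 95.4 98.2]
bar 396 [464.1  10.9] [ 40.9 224.1] 6.8 z [ 94.7  98.8 102.6]
front top 702 [491.2  16.4] [ 15.6 243.2] 6.9 z [113.  116.  118.7]
spot 0.77 [570.   28.7  43.3]
cut 0.68 1754 272.3 226.1 [568.6  25.7  42.2]
disc 1744 [569.1  25.7] [118.5 117.6] 66.8 z [38.9 42.2 45.1]
stone+ 1789 [569.8  25.8] [119.3 209.5] 7.6 z [38.7 42.2 45.2]
scene
probe top 99 [ 451.6 -311.6] [28.3 30.7] 88.9 z [156.9 165.  168.5]
rest top 323 [ 449.1 -312.9] [75.8 73.7] 2.0 z [91.4 96.2 99.3]
bar 396 [467.6  42.4] [ 60.8 185. ] 6.6 z [ 91.1  98.5 102.9]
front top 505 [490.3  15. ] [ 25.  242.1] 7.5 z [110.8 116.1 119.2]
spot 0.74 [527.8  19.3  35.8]
cut 0.71 137 282.6 212.5 [527.4  23.2  43.6]
disc 136 [527.2  22. ] [29.3 71.9] 0.9 z [40.7 43.5 46.6]
stone+ 323 [522.3  22.6] [203.7  44. ] 89.9 z [36.7 43.2 48.3]
wrist
probe top 1615 [ 448.3 -309.9] [28.1 28.1] 83.1 z [160.9 164.8 166.1]
rest top 4290 [ 448.7 -310. ] [70.5 70.3] 0.6 z [93.4 94.6 95.9]
```

```bash
python3 -c "
import cv2,numpy as np
a=cv2.imread('pics/f_top.png')[150:300,180:330];b=cv2.imread('pics/f_wrist.png')
cv2.imwrite('pics/g.png',np.hstack([cv2.resize(a,(400,400),interpolation=2),cv2.resize(b,(400,400))]))"
```

```text
(no output)
```

View pics/g.png

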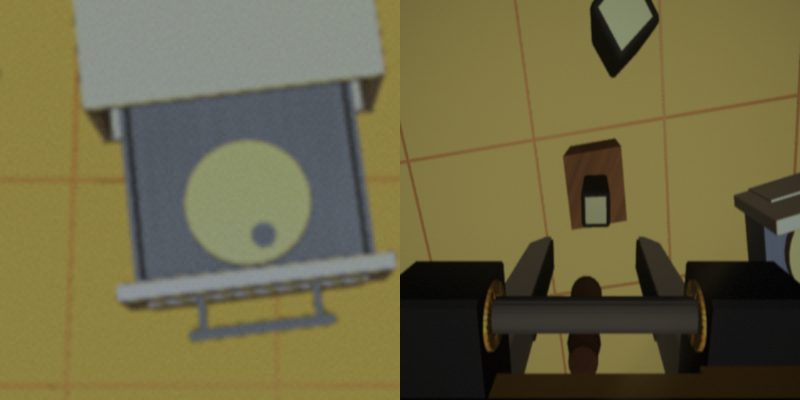

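The left half of the picture shows the drawer fully out: the front is 169.5 mm from the cabinet face. The disc is near (263,235) in the crop, on the stone centred at (248,202). The right half shows the tool centred over the small probe with the jaws square to it, so I descend and grip.

```bash
python3 - <<'E'
from look import *
p=arm.grab_frame("top"); m=arm.cut_out(p,"mark")[0]["region"]
g=cv2.GaussianBlur(p["frame"],(3,3),0).astype(int); c=max(cv2.findContours(m.astype(np.uint8),0,1)[0],key=cv2.contourArea); e=cv2.fitEllipse(c)
h=np.zeros(m.shape,np.uint8); cv2.ellipse(h,(e[0],(e[1][0]-4,e[1][1]-4),e[2]),1,-1)
r=g[...,2]; d=((h>0)&(r<(np.median(r[h>0])+r[h>0].min())/2)).astype(np.uint8)
z=np.median(p["range_z"][m]); print(px2w(p,*e[0],z).round(1),e)
n,_,st,ce=cv2.connectedComponentsWithStats(d)
for i in range(1,n): 
    if st[i,4]>5: print(st[i],ce[i].round(1),px2w(p,*ce[i],z).round(1))
E
python3 -m creep '[{"gripper":0.6,"dx":0,"dy":0,"dz":0.0155,"turn":0},{"gripper":0.6,"dx":0,"dy":0,"dz":0.0155,"turn":0},{"gripper":0.6,"dx":0,"dy":0,"dz":0.0155,"turn":0},{"gripper":0.6,"dx":0,"dy":0,"dz":0.0155,"turn":0},{"gripper":0.6,"dx":0,"dy":0,"dz":0.0155,"turn":0},{"gripper":0.6,"dx":0,"dy":0,"dz":0.0155,"turn":0},{"gripper":0.6,"dx":0,"dy":0,"dz":0.0155,"turn":0},{"gripper":0.6,"dx":0,"dy":0,"dz":0.0155,"turn":0}]'
python3 -m creep '[{"gripper":0,"dx":0,"dy":0,"dz":0,"turn":0},{"gripper":0,"dx":0,"dy":0,"dz":0,"turn":0},{"gripper":0,"dx":0,"dy":0,"dz":0,"turn":0},{"gripper":0,"dx":0,"dy":0,"dz":0,"turn":0},{"gripper":0,"dx":0,"dy":0,"dz":0,"turn":0},{"gripper":0,"dx":0,"dy":0,"dz":0,"turn":0},{"gripper":0,"dx":0,"dy":0,"dz":0,"turn":0},{"gripper":0,"dx":0,"dy":0,"dz":0,"turn":0}]'
```

```text
time_s: 11.68
ee_pos: [449.3, -311.3, 116.2]
tool_rot: [0.062, 0.998, -0.0, 0.0]
wrist_force: [0.3, 0.7, -0.3]
finger_gap: 55.7
time_s: 12.35
ee_pos: [449.8, -311.7, 117.8]
tool_rot: [0.062, 0.998, -0.001, 0.001]
wrist_force: [-0.2, 0.8, 5.3]
finger_gap: 27.8Traceback (most recent call last):
  File "<stdin>", line 2, in <module>
IndexError: list index out of range
```

```bash
python3 -m creep '[{"gripper":0,"dx":0,"dy":0,"dz":-0.005,"turn":0},{"gripper":0,"dx":0,"dy":0,"dz":-0.015,"turn":0},{"gripper":0,"dx":0,"dy":0,"dz":-0.025,"turn":0},{"gripper":0,"dx":0,"dy":0,"dz":-0.03,"turn":0},{"gripper":0,"dx":0,"dy":0,"dz":-0.03,"turn":0},{"gripper":0,"dx":0,"dy":0,"dz":-0.03,"turn":0},{"gripper":0,"dx":0,"dy":0,"dz":-0.02,"turn":0},{"gripper":0,"dx":0,"dy":0,"dz":-0.005,"turn":0}]'
cat > dsc.py <<'E'
from look import *
def find(p):
    L=arm.cut_out(p,"mark")
    L=[d for d in L if d["region"].sum()>800]
    if not L: print("no mark");return
    m=L[0]["region"]; g=cv2.GaussianBlur(p["frame"],(3,3),0).astype(int); c=max(cv2.findContours(m.astype(np.uint8),0,1)[0],key=cv2.contourArea); e=cv2.fitEllipse(cv2.convexHull(c))
    h=np.zeros(m.shape,np.uint8); cv2.ellipse(h,(e[0],(e[1][0]-4,e[1][1]-4),e[2]),1,-1)
    r=g[...,2]; d=((h>0)&(r<(np.median(r[h>0])+r[h>0].min())/2)).astype(np.uint8)
    z=np.median(p["range_z"][m]); print("stone",px2w(p,*e[0],z).round(1))
    n,_,st,ce=cv2.connectedComponentsWithStats(d)
    for i in range(1,n): 
        if st[i,4]>5: print(st[i],ce[i].round(1),px2w(p,*ce[i],z).round(1))
E
python3 - <<'E'
from dsc import *
for k in range(2):
    p=arm.grab_frame("top"); find(p)
q=arm.grab_frame("scene")
for n,p in(("top",p),("scene",q)):
    C=cloud(p,np.ones((420,560),bool)); a=C[(abs(C[:,0]-449)<22)&(abs(C[:,1]+311)<22)&(C[:,2]>98)]; print(n,len(a)); 
    for lo in range(100,320,10):
        m=(a[:,2]>=lo)&(a[:,2]<lo+10)
        if m.any(): print(lo,m.sum(),a[m].mean(0).round(1))
cv2.imwrite("pics/h.png",q["frame"][60:280,100:340])
E
```

```text
time_s: 13.02
ee_pos: [450.3, -312.3, 280.8]
tool_rot: [0.062, 0.998, -0.002, 0.002]
wrist_force: [0.4, -0.6, -0.5]
finger_gap: 27.8
stone [568.6  25.4  42.2]
[274 234   9   9  63] [278.3 237.6] [540.3  10.4  36.4]
stone [568.2  25.5  41.9]
[274 234   9   9  64] [278.4 237.6] [540.1  10.4  36.1]
top 215
100 1 [ 433.4 -299.   100.6]
260 1 [ 441.8 -298.4  265.3]
270 2 [ 441.2 -297.8  274.5]
280 3 [ 441.2 -296.9  282.8]
scene 1144
100 1 [ 441.1 -292.4  101.4]
170 4 [ 448.1 -311.7  176.4]
180 10 [ 447.7 -311.8  184.2]
190 13 [ 449.1 -311.1  195.6]
200 13 [ 449.4 -311.4  205.1]
210 13 [ 450.  -310.8  214.9]
220 17 [ 449.2 -311.1  224.9]
230 14 [ 449.3 -311.1  235.3]
240 12 [ 450.5 -311.8  244.3]
250 26 [ 456.3 -309.5  257.1]
260 54 [ 456.  -308.9  264.8]
270 49 [ 458.8 -311.9  275. ]
280 61 [ 458.8 -310.6  284.9]
290 68 [ 458.9 -311.   295.1]
300 65 [ 458.4 -309.4  305. ]
310 64 [ 458.5 -310.8  314.9]
```

View pics/h.png

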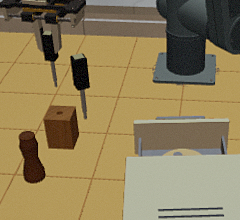

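The scene crop shows the small probe held upright under the gripper at (50,45). The rest's hole is empty at (62,112), and the big look-alike is untouched at (80,75). The disc is at about (539, 10.5, 42), so I carry the probe over it.

```bash
python3 -m creep '[{"gripper":0,"dx":-0.0015,"dy":0.01,"dz":0,"turn":0},{"gripper":0,"dx":-0.003,"dy":0.0207,"dz":0,"turn":0},{"gripper":0,"dx":-0.003,"dy":0.0207,"dz":0,"turn":0},{"gripper":0,"dx":-0.003,"dy":0.0207,"dz":0,"turn":0},{"gripper":0,"dx":-0.003,"dy":0.0207,"dz":0,"turn":0},{"gripper":0,"dx":-0.003,"dy":0.0207,"dz":0,"turn":0},{"gripper":0,"dx":-0.003,"dy":0.0207,"dz":0,"turn":0},{"gripper":0,"dx":-0.003,"dy":0.0207,"dz":0,"turn":0}]'
python3 -m creep '[{"gripper":0,"dx":-0.003,"dy":0.0227,"dz":0,"turn":0},{"gripper":0,"dx":-0.003,"dy":0.0227,"dz":0,"turn":0},{"gripper":0,"dx":-0.003,"dy":0.0227,"dz":0,"turn":0},{"gripper":0,"dx":-0.004,"dy":0.0227,"dz":0,"turn":0},{"gripper":0,"dx":-0.004,"dy":0.0227,"dz":0,"turn":0},{"gripper":0,"dx":-0.004,"dy":0.0227,"dz":0,"turn":0},{"gripper":0,"dx":-0.004,"dy":0.0227,"dz":0,"turn":0},{"gripper":0,"dx":-0.0035,"dy":0.0167,"dz":0,"turn":0}]'
python3 -m creep '[{"gripper":0,"dx":0,"dy":0,"dz":0.02,"turn":0},{"gripper":0,"dx":0,"dy":0,"dz":0.025,"turn":0},{"gripper":0,"dx":0,"dy":0,"dz":0.025,"turn":0},{"gripper":0,"dx":0,"dy":0,"dz":0.025,"turn":0},{"gripper":0,"dx":0,"dy":0,"dz":0.015,"turn":0},{"gripper":0,"dx":0,"dy":0,"dz":0,"turn":0},{"gripper":0,"dx":0,"dy":0,"dz":0,"turn":0},{"gripper":0,"dx":0,"dy":0,"dz":0,"turn":0}]'
python3 - <<'E'
from dsc import *
for _ in range(3): s=arm.get_state(); p=arm.grab_frame("wrist"); print(np.round(s["ee_pos"],1),np.round(s["wrist_force"],1))
cv2.imwrite("pics/i.png",p["frame"])
q=arm.grab_frame("scene"); t=arm.grab_frame("top"); cv2.imwrite("pics/j.png",q["frame"])
C=cloud(p,np.ones((420,560),bool)); a=C[(abs(C[:,0]-539)<45)&(abs(C[:,1]-10)<45)&(C[:,2]>46)]
for lo in range(46,200,8):
    m=(a[:,2]>=lo)&(a[:,2]<lo+8)
    if m.any(): print(lo,m.sum(),np.median(a[m],0).round(1))
find(p)
E
```

```text
time_s: 13.93
ee_pos: [490.3, -158.2, 275.3]
tool_rot: [0.062, 0.998, 0.001, -0.001]
wrist_force: [0.6, -0.4, -1.0]
finger_gap: 27.9
time_s: 14.6
ee_pos: [540.0, 13.2, 275.3]
tool_rot: [0.061, 0.998, 0.001, -0.001]
wrist_force: [0.6, -0.2, -0.4]
finger_gap: 27.6
time_s: 15.27
ee_pos: [541.0, 10.7, 167.3]
tool_rot: [0.062, 0.998, 0.0, 0.0]
wrist_force: [0.1, -0.8, -0.8]
finger_gap: 27.6
[541.   10.7 167.3] [ 0.1 -0.8 -0.8]
[541.4  10.6 167.8] [ 0.1  0.  -0.4]
[541.5  10.4 168. ] [ 0.4 -0.4 -1.4]
62 6 [537.2  13.1  69.4]
70 22 [537.   11.7  73.7]
78 9 [536.6  11.3  85. ]
86 41 [535.8  11.5  89.8]
94 41 [535.6  12.2  97.8]
102 48 [535.9  11.8 105.7]
110 1377 [497.2  -7.9 115.4]
142 53 [526.2  12.1 149.1]
150 237 [526.2  13.1 154.4]
158 274 [526.1  12.7 162.3]
166 451 [526.9  12.7 170.8]
174 722 [528.9  13.1 178.1]
182 858 [528.9  13.1 186.1]
190 1023 [528.8  12.6 194.2]
198 1075 [528.3  13.  202.2]
stone [564.2  28.3  46.2]
[ 231  207  117   90 5418] [284.9 259.3] [585.4  15.9  52.2]
```

View pics/i.png

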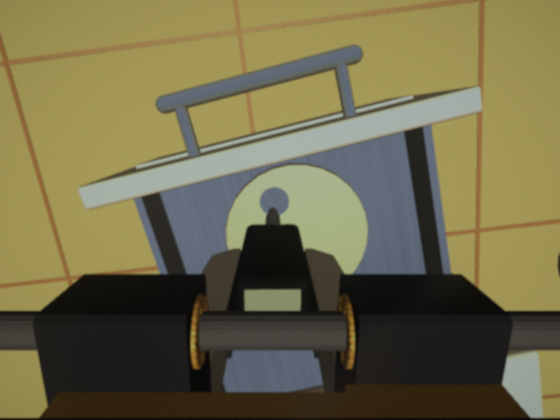

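The wrist view shows the disc at (274,202), with the tip just below it in the picture at (273,210) and the probe straight. I compute both positions from this same camera.

Run:
```python
from dsc import *
p=arm.grab_frame("wrist"); o=p["T"][:3,3]
def plane(p,u,v,h):
    o=p["T"][:3,3]; w=px2w(p,u,v,100.); return o+(w-o)*(h-o[2])/(w[2]-o[2])
f=p["frame"].astype(int); sub=f[175:240,240:310]; g=sub[...,2]
print(g[::3,::4])
m=((g>60)&(g<130)).astype(np.uint8)
print("disc",plane(p,274,202,42).round(1),"row188/215:",plane(p,274,188,42).round(1),plane(p,274,215,42).round(1))
K,T=p["K"],p["T"]
for h in(60,65,70):
    c=T[:3,:3].T@(np.array([541,11.8,h])-T[:3,3]); print(h,"axis px",(K[0,0]*c[0]/-c[2]+K[0,2]).round(1),(K[1,1]*-c[1]/-c[2]+K[1,2]).round(1))
cv2.imwrite("pics/k.png",cv2.resize(p["frame"][150:260,210:350],None,fx=5,fy=5,interpolation=cv2.INTER_CUBIC))
```

```text
[[ 97 101  98  96  91 114 164 169 167 169 168 168 168 169 168 168 168 168]
 [ 97 102 100  91 133 166 166 170 168 166 168 167 169 168 166 168 168 169]
 [ 96 101  93 123 169 169 167 169 167 167 168 168 168 167 168 168 167 167]
 [ 96  95 118 169 167 168 169 167 167 168 168 169 168 167 167 168 168 169]
 [ 97 101 167 167 167 166 168 165 149 146 166 169 168 167 169 167 167 168]
 [ 89 161 167 167 167 167 159 103  98  99 105 159 168 168 167 169 168 168]
 [122 169 168 166 167 166 111  96  96  99  98 105 167 167 168 168 168 168]
 [167 167 166 166 168 152  99  97  96  98  98  99 152 168 167 168 168 167]
 [167 168 167 168 167 126  98 100  98  98  98  99 127 167 168 167 167 168]
 [167 169 168 168 166 118  96  99  97  96  98  98 118 168 168 167 166 169]
 [167 167 166 166 167 131  98  98  98  98  98  96 125 167 169 168 167 167]
 [168 168 167 167 166 157  96  91  58  88  96  98 150 168 168 167 168 167]
 [167 168 166 167 167 166 115  70  50  61  96 110 166 168 166 170 169 167]
 [168 167 167 167 168 169 162  53  50  53 107 162 168 167 167 167 169 167]
 [166 167 165 166 167 167 164  45  50  53 145 167 168 167 167 166 166 167]
 [168 166 166 167 167 167 153  45  50  50 129 168 168 167 170 167 167 168]
 [166 167 167 149 148 147 133  39  46  47 109 145 139 143 166 167 166 166]
 [167 166  97  25  23  22  22  17  18  22  23  22  23  21  73 168 167 166]
 [166 164  24  20  18  19  20  19  21  20  20  21  21  20  21 162 167 168]
 [167 155  17  18  17  18  15  16  20  18  18  15  20  19  19 148 167 167]
 [165 133  18  18  14  16  17  17  15  18  20  19  16  20  21 111 168 167]
 [166  98  16  15  15  15  14  15  19  18  17  18  18  18  18  71 166 167]]
disc [538.2  12.7  42. ] row188/215: [526.7  14.1  42. ] [549.   11.3  42. ]
60 axis px 273.5 211.0
65 axis px 273.5 212.7
70 axis px 273.5 214.4
```

View pics/k.png

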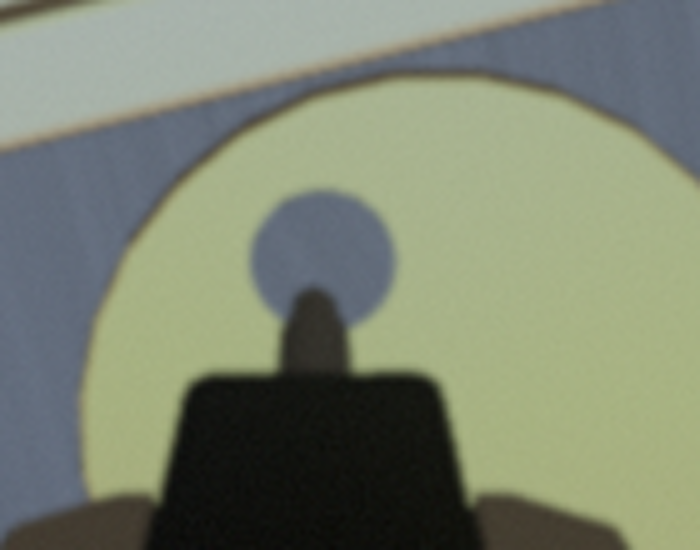

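```bash
python3 -m creep '[{"gripper":0,"dx":0.0025,"dy":0.0005,"dz":0.004,"turn":0},{"gripper":0,"dx":0,"dy":0,"dz":0.004,"turn":0},{"gripper":0,"dx":0,"dy":0,"dz":0.004,"turn":0},{"gripper":0,"dx":0,"dy":0,"dz":0.004,"turn":0},{"gripper":0,"dx":0,"dy":0,"dz":0.002,"turn":0},{"gripper":0,"dx":0,"dy":0,"dz":0,"turn":0},{"gripper":0,"dx":0,"dy":0,"dz":0,"turn":0},{"gripper":0,"dx":0,"dy":0,"dz":0,"turn":0}]'
cat > st.py <<'E'
from h import *
F=[];P=[]
for _ in range(5): s=arm.get_state();F.append(s["wrist_force"]);P.append(s["ee_pos"]);p=arm.grab_frame("wrist")
print("F",np.mean(F,0).round(2),np.std(F,0).round(2),"P",np.mean(P,0).round(2),s["tool_rot"])
E
python3 st.py
python3 -m creep '[{"gripper":0,"dx":0,"dy":0,"dz":0.001,"turn":0},{"gripper":0,"dx":0,"dy":0,"dz":0.001,"turn":0},{"gripper":0,"dx":0,"dy":0,"dz":0.001,"turn":0},{"gripper":0,"dx":0,"dy":0,"dz":0.001,"turn":0},{"gripper":0,"dx":0,"dy":0,"dz":0.001,"turn":0},{"gripper":0,"dx":0,"dy":0,"dz":0.001,"turn":0},{"gripper":0,"dx":0,"dy":0,"dz":0.001,"turn":0},{"gripper":0,"dx":0,"dy":0,"dz":0,"turn":0}]'
python3 st.py
```

```text
time_s: 16.28
ee_pos: [538.4, 11.2, 148.7]
tool_rot: [0.062, 0.998, -0.0, 0.0]
wrist_force: [-0.2, 1.1, -0.7]
finger_gap: 28.0
F [-0.27  0.04 -0.66] [0.45 0.64 0.15] P [538.4   11.22 148.82] [ 6.18753561e-02  9.98083857e-01 -1.25855667e-05  2.34597507e-04]
time_s: 17.2
ee_pos: [538.2, 11.2, 141.6]
tool_rot: [0.062, 0.998, -0.0, 0.0]
wrist_force: [0.0, 0.8, 2.1]
finger_gap: 28.0
F [-0.17  0.1   0.86] [0.2  0.59 0.81] P [538.26  11.25 141.73] [ 6.18622079e-02  9.98084695e-01 -1.70399662e-05  9.26391163e-05]
```

```bash
python3 -m creep '[{"gripper":0,"dx":0,"dy":0,"dz":0.001,"turn":0},{"gripper":0,"dx":0,"dy":0,"dz":0.001,"turn":0},{"gripper":0,"dx":0,"dy":0,"dz":0.001,"turn":0},{"gripper":0,"dx":0,"dy":0,"dz":0.001,"turn":0},{"gripper":0,"dx":0,"dy":0,"dz":0,"turn":0},{"gripper":0,"dx":0,"dy":0,"dz":0,"turn":0},{"gripper":0,"dx":0,"dy":0,"dz":0,"turn":0},{"gripper":0,"dx":0,"dy":0,"dz":0,"turn":0}]'
python3 st.py; python3 st.py
python3 - <<'E'
from dsc import *
p=arm.grab_frame("wrist"); C=cloud(p,np.ones((420,560),bool)); a=C[(abs(C[:,0]-537)<8)&(abs(C[:,1]-11)<8)&(C[:,2]>44)]
for lo in range(44,140,4):
    m=(a[:,2]>=lo)&(a[:,2]<lo+4)
    if m.any(): print(lo,m.sum(),np.median(a[m],0).round(1),np.ptp(a[m][:,1]).round(1))
cv2.imwrite("pics/l.png",cv2.resize(p["frame"][150:260,210:350],None,fx=5,fy=5,interpolation=cv2.INTER_CUBIC))
q=arm.grab_frame("scene"); rects=cloud(q,np.ones((420,560),bool)); b=rects[(rects[:,0]>440)&(rects[:,0]<520)&(rects[:,1]>-130)&(rects[:,1]<150)&(rects[:,2]>110)&(rects[:,2]<122)]; rect(b,"front top")
a=rects[(abs(rects[:,0]-540)<20)&(abs(rects[:,1]-11)<20)&(rects[:,2]>50)]
for lo in range(100,130,3):
    m=(a[:,2]>=lo)&(a[:,2]<lo+3)
    if m.any(): print(lo,m.sum(),np.median(a[m],0).round(1),np.ptp(a[m][:,1]).round(1))
E
```

```text
time_s: 18.12
ee_pos: [538.3, 11.2, 137.7]
tool_rot: [0.062, 0.998, -0.0, 0.0]
wrist_force: [-0.4, -0.0, 2.8]
finger_gap: 27.9
F [-0.53  0.    2.47] [0.54 0.13 0.35] P [538.27  11.24 137.72] [ 6.18567002e-02  9.98085039e-01 -9.39822032e-06  6.33958470e-05]
F [-0.41  0.18  2.37] [0.42 0.37 0.26] P [538.27  11.25 137.69] [ 6.18668566e-02  9.98084408e-01 -1.25470170e-05  8.50672825e-05]
44 10 [533.3  12.6  46.2] 4.3
52 8 [532.8  12.7  55.5] 8.2
56 20 [532.2  12.3  57.8] 9.0
60 21 [532.2  13.6  62.1] 8.8
64 19 [532.3  11.7  65.7] 8.7
68 26 [532.3  13.   69.9] 9.1
72 25 [532.2  13.   74.1] 8.9
76 24 [532.2  12.7  78.4] 8.2
80 19 [532.1  13.   82.3] 6.9
84 11 [531.7  12.4  85.8] 3.7
front top 390 [491.5  15.2] [ 22.5 242.4] 6.3 z [110.8 116.  119. ]
100 4 [540.5   8.4 101.6] 7.7
103 4 [539.6   7.  104.2] 5.5
106 4 [540.5  10.9 107.4] 9.7
109 3 [542.2   9.7 111. ] 4.8
112 1 [ 5.436e+02 -1.000e-01  1.145e+02] 0.0
115 2 [545.6   9.9 116.5] 14.9
118 14 [547.3   7.6 119.3] 28.7
121 14 [547.5  11.3 123.2] 28.7
124 7 [549.3   5.4 126.1] 19.9
127 12 [548.6  11.3 128.4] 28.7
```

View pics/l.png

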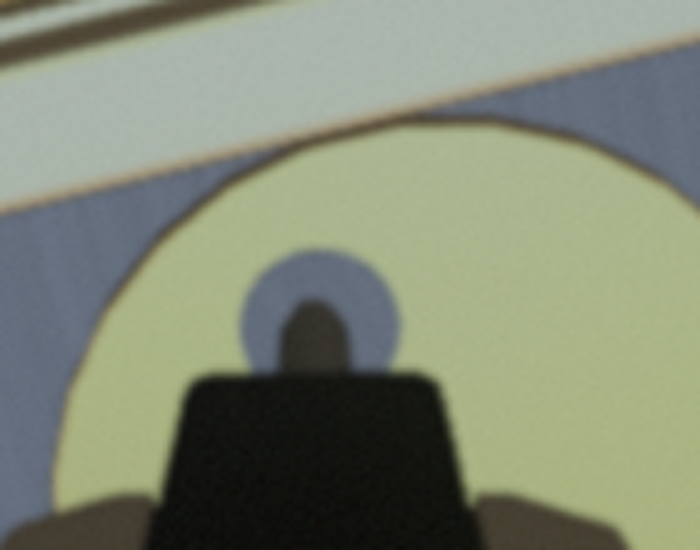

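The tip stands within the disc, which is centred at (320,325) in the crop with the tip at (313,315). The force change is about 3.1 N, or roughly 6 mm of travel, so I add 0.8 mm.

```bash
python3 -m creep '[{"gripper":0,"dx":0,"dy":0,"dz":0.0008,"turn":0},{"gripper":0,"dx":0,"dy":0,"dz":0,"turn":0},{"gripper":0,"dx":0,"dy":0,"dz":0,"turn":0},{"gripper":0,"dx":0,"dy":0,"dz":0,"turn":0},{"gripper":0,"dx":0,"dy":0,"dz":0,"turn":0},{"gripper":0,"dx":0,"dy":0,"dz":0,"turn":0},{"gripper":0,"dx":0,"dy":0,"dz":0,"turn":0},{"gripper":0,"dx":0,"dy":0,"dz":0,"turn":0}]'
python3 st.py; python3 st.py
python3 - <<'E'
from dsc import *
p=arm.grab_frame("top")
for l in("canister","mill","mug"): print(l,[np.round(d["location"]).tolist() for d in arm.spot_in(p,l)][:1])
E
```

```text
time_s: 19.38
ee_pos: [538.2, 11.3, 136.9]
tool_rot: [0.062, 0.998, -0.0, 0.0]
wrist_force: [0.6, -0.3, 3.0]
finger_gap: 27.5
F [ 0.05 -0.    2.93] [0.3  0.54 0.33] P [538.25  11.26 136.87] [6.18555896e-02 9.98085109e-01 1.77627713e-06 2.84894616e-05]
F [-0.4  -0.01  3.06] [0.23 0.42 0.15] P [538.24  11.25 136.86] [ 6.18368739e-02  9.98086269e-01 -1.23466004e-05  1.39254806e-05]
canister [[469.0, 318.0, 110.0]]
mill [[594.0, -335.0, 98.0]]
mug [[644.0, 318.0, 45.0]]
```

Force change is now about 3.65 N, which is roughly 7 mm. The bystanders are unmoved within detector noise, so I hand in.

```bash
python3 -c "
from rig import arm; print(arm.sign_off())"
```

```text
the job is handed in; nothing more can be done
None
```

The drawer is fully out, and the gripper is holding the small thermometer upright with its tip pressed about half way in on the steel disc. I handed the job in like that, at about 20 s of the 59 s allowed; sign-off reports no verdict.

**Drawer:** I felt the stop as the pull rose to about 28 N along the drawer, 40 N in all. The top camera put the front 169.5 mm out, and the scene camera's view of the front had not changed near the end.

**Tip:** The push on the disc rose by about 3.65 N from the free-hanging reading, which means roughly 7 mm of the 15 mm travel. The tool height suggests 7 to 8 mm. The last close wrist picture, taken just before the final 0.8 mm of press, showed the tip within the disc.

**Bystanders:** The canister and mug read within about 2 mm of their first positions. The mill read about 6 mm off, close to the detector's usual error, and nothing came near it.

**Disagreements:** The top and wrist cameras differed by about 2 mm on the disc's position and by up to 4.5 mm on the stone's centre. I took the wrist reading for the final placing; the disc's radius is 12 mm. My first disc detection call from the top camera found nothing and had to be repeated.

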